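Hang the mug on the revolving mug tree

ROBOT

A 6-joint arm with a two-finger parallel gripper is mounted at the origin on a cart in front of the work surface, level with it; the furniture and walls round the work are solid. World frame = base frame: x ahead of the robot, y to its left, z up, the work surface at z = 0. Lengths are in m, angles in rad, forces in N, time in s.
With the tool pointing down it reaches from about 0.3 to 0.875 m from the base axis. Payload 6.4 kg.
Tool frame: the origin (TCP) lies midway between the tips of the shut fingers; the grasp point (between the pads) lies 19 mm behind it; z points along the fingers, y is the line along which they close (so a half turn about z gives the same grasp; the last joint's range is limited). The gripper opens to 85 mm and grips with 20 to 120 N. Pads are 22 mm wide; open, the fingers measure 114 mm over their backs; the gripper's body (76 mm by 85 mm) begins 54 mm behind the grasp point. The pads swing forward as they close: fully open they stand 13 mm farther back than shut.
Start: joints at [1.084, 0.181, 1.607, -0, 1.354, -0.206], TCP at [0.159, 0.552, 0.231] pointing down, gripper open.
Joint ranges: [-2.99, 2.99], [-0.89, 2.07], [0.3, 2.58], [-1.14, 4.28], [0, 2.63], [-3.12, 3.12]. Speed limits (rad/s): [2.57, 2.57, 3.01, 3.14, 3.14, 3.14].

INTERFACE

Orientations are given as a unit quaternion [w, x, y, z].
In Python, from bench import ctrl gives the robot as it stands. The module is installed in compiled form; this text tells all that it offers.
- The arm moves only by the tool move_arm, never from a script. Its argument "plan" is one flat list of numbers, 6 for each row, row after row: the shift along the world's x, y, z in units of 50 mm (1.0 is 50 mm), then the turn, a rotation vector about the world's x, y, z in rad. A call has 1 to 10 rows; each row is the pose to reach, as a shift and turn from the pose commanded when the call began; what a row does not reach only later rows make up. A row lasts 1/8 s, in which the tool goes at most 62.5 mm and 10.7 degrees, less where a joint would pass 70% of its speed; a pose out of reach is approached as far as the arm can. A call with a gripper value outside its range is refused whole. "grip" is the finger opening in mm, from 0 to 85.4, set as the call begins (left out, the last holds). The fingers move at their own pace and stop on an object; the grip force is fixed at half the most. Time passes only in rows, so rows that repeat a pose let the fingers close. It gives the time, the measured TCP pose, the force, the opening and the grip force at its end, in the units of the state.
- ctrl.get_obs(): the state, without advancing time (a new reading comes with each control period).
- ctrl.camera(name): name is "scene" or "top" or "wrist"; returns a dict with "pixels" (384x512x3 uint8, red, green, blue), "fx", "fy", "cx", "cy" (pixels), "origin" and "attitude" of the camera in the world. Camera axes: x right, y down, z forward; pixel columns grow to the right and rows downward; lengths in m; the calibration is good to about 2 mm. The wrist camera is an equidistant fisheye: a pixel r from the principal point sees the ray r / f radians off the axis. A picture is of the moment at which its call begins. There is no depth.
- ctrl.hand_in(): hands the job in; it is judged then, once.
The state is a dict: "time_s": time; "q": joint angles; "dq": joint speeds; "joint_efforts": joint torques, N m; "eef_pos": TCP position; "eef_rot": TCP orientation; "wrist_force": force on the tool from outside, world axes, zero at the start; "torque": the same for the moment, N m; "opening": opening from 0.0 (shut) to 1.0 (fully open); "grasp_force": force on a finger pad.
Only numpy, scipy, OpenCV 4.12 (cv2) and the standard library are available. Lean on these libraries where they do the work, as an engineer would, in place of code of your own. Each camera call takes 0.05 s, during which the arm holds its last target. There are 200 camera calls.

TASK

Turn the stiff mug tree by its empty branch, anticlockwise seen from above, until it meets its stop with that branch facing the robot, and press it home there for a moment with about 8 N, never over 20 N. Then pick up the dark green mug standing on the worktop and hang it by its handle on that branch: hold it until the branch carries it, never forcing it (under 20 N), and only then let go. Leave it hanging with the tree still at its stop, and leave the apple, lemon and honey jar where they are.

Things in the scene. Friction and masses are not known exactly. Their poses are not given: they have to be found in the camera images.
- tree_foot: Fixed round wooden foot of the mug tree, 150 mm across, 15 mm high. Origin: centre of its underside, on the turning axis; z up. Its -x axis points, past a brass mark, the way the empty branch faces when the tree is at its stop (roughly to the robot).
- tree: Turning part: wooden post, 22 mm thick, knob on top 221 mm high, three steel branches 120 degrees apart; the other two carry a fixed mug each, to 120 mm from the axis. Origin on the vertical axis at worktop height; -x is the way the empty branch points. Starts 0.35 to 1.05 rad clockwise of its rigid stop, where its axes match tree_foot. Friction 0.35 N m holds it: 4 N at 95 mm out turns it.
- branch_tip (a point): Centre of the black 12 mm end ball of the empty branch: 113 mm from the turning axis, 203 mm high. The branch is a straight round bar, 9 mm thick, rising outward at 20 degrees from branch_root to here, free all round: closed fingers can push it sideways from above.
- branch_root (a point): Point on the axis of the empty branch where it leaves the post: 8 mm from the turning axis, 165 mm high. Its axes are those of the tree (-x outward, z up).
- mug_center (a point): Centre of the body of the loose dark green mug, 48 mm above its underside: round, 85 mm outside, 96 mm high, open, about 0.3 kg, standing upright at the start. Opposite the handle the wall counts 13 mm thick; the middle of the wall there is 36.5 mm from this point. Axes: z up the mug, -y towards the handle, x through the handle's opening.
- mug_eye (a point): Centre of the opening of that mug's handle: 52 mm from the mug's axis (towards its -y), 53.5 mm above its underside. The opening is 19 mm wide (along y), 39 mm high, open along the mug's x; the handle is up to 28 mm broad. Let go on a branch, the mug swings down about 70 degrees, handle uppermost.
- apple: Yellow apple, 80 mm, to be left alone. Origin: its underside.
- lemon: Lemon, 72 x 57 mm, to be left alone. Origin: its underside.
- honey: Honey jar with red lid, 60 mm across, 86 mm high, to be left alone. Origin: centre of its underside.

How it is judged:
On the way, in this order (a step that is already met when the one before it is completed fails the run):
1. the tree is at its stop (within 0.04 rad) and the fingers press it there with over 4 N (angle between the x axis of branch_root and the x axis of tree_foot, either way round below 0.04 rad and contact force between the fingers and tree above 4 N), for 0.2 s.
2. the fingers still hold the mug, its handle is threaded on the empty branch, and the branch bears over 1 N of it (x of mug_eye in the frame of branch_root between -0.105 and -0.025 m and y of mug_eye in the frame of branch_root between -0.025 and 0.025 m and z of mug_eye in the frame of branch_root between -0.035 and 0.045 m and contact force between mug and tree above 1 N and contact force between the fingers and mug above 0.5 N), for 0.2 s.
At the end, for the whole second after the job is handed in: the mug hangs still (under 0.08 m/s) with the empty branch through its handle (eye centre within 25 mm sideways of the branch, 25 to 105 mm out from its root, -35 to +35 mm in height from it), its weight on the tree, and the tree within 0.04 rad of its stop (x of mug_eye in the frame of branch_root between -0.105 and -0.025 m and y of mug_eye in the frame of branch_root between -0.025 and 0.025 m and z of mug_eye in the frame of branch_root between -0.035 and 0.035 m and contact force between mug and tree above 1 N and linear speed of mug below 0.08 m/s and angle between the x axis of branch_root and the x axis of tree_foot, either way round below 0.04 rad); the robot touches nothing.
It fails at once if the fingers press the tree with over 20 N (contact force between the fingers and tree above 20 N).
It fails at once if the held mug is forced against the tree with over 20 N (contact force between mug and tree above 20 N and contact force between the fingers and mug above 0.5 N).
It fails at once if the apple, lemon or honey jar is moved by over 30 mm (distance of any of apple, lemon, honey from where it was at the start of the episode above 0.03 m).
It also fails if it takes over 62 s, if anything falls off the work surface, if the arm or the gripper's body presses on something with over 40 N, if the wrist force passes 120 N, or if a joint passes its speed limit or range.

## Working session

There is one attempt and no reset: what is moved stays moved. The work goes in short steps, Python scripts to look and compute and a tool call to move; the robot and the scene stay as the last step left them, time stands still between calls to the robot, and variables do not carry over. Pictures are saved under pics/ and viewed, at most 10 in all, crops included, and the job is handed in when it is done.

Besides the shell and the picture viewer there is one more tool, called after ">>>" by a JSON object that holds its "op" and its "data". move_arm: Moves the arm, as the interface text tells. Its arguments: {"type":"object","properties":{"plan":{"type":"array"},"grip":{"type":"number"}},"required":["plan"]}

```bash
mkdir -p pics
cat > h.py <<'E'
import numpy as np, cv2, pickle
from scipy.spatial.transform import Rotation as R
def snap(n,f):
    from bench import ctrl
    c=ctrl.camera(n); cv2.imwrite(f'pics/{f}.png',c['pixels'][:,:,::-1]); pickle.dump(c,open(f'pics/{f}.pkl','wb')); return c
def load(f): return pickle.load(open(f'pics/{f}.pkl','rb'))
def att(c):
    a=np.array(c['attitude'],float)
    return a if a.shape==(3,3) else R.from_quat(a[[1,2,3,0]]).as_matrix()
def ray(c,u,v,fish=False):
    x=np.array([(u-c['cx'])/c['fx'],(v-c['cy'])/c['fy']])
    if fish:
        t=np.linalg.norm(x); d=np.r_[x/t*np.sin(t),np.cos(t)]
    else: d=np.r_[x,1]
    return np.array(c['origin'],float),att(c)@d
def atz(c,u,v,z,fish=False):
    o,d=ray(c,u,v,fish); return o+d*(z-o[2])/d[2]
def proj(c,p):
    q=att(c).T@(np.array(p)-np.array(c['origin'])); return c['cx']+c['fx']*q[0]/q[2],c['cy']+c['fy']*q[1]/q[2]
E
python3 - <<'E'
from h import *
a=snap('scene','s1');b=snap('top','t1')
for c in(a,b): print({k:v for k,v in c.items() if k!='pixels'})
from bench import ctrl
print(ctrl.get_obs())
E
```

```text
{'fx': 360.7329772614748, 'fy': 360.7329772614748, 'cx': 254.85803430624708, 'cy': 197.89065079036925, 'origin': array([ 0.11706799, -0.20975921,  0.78063428]), 'attitude': array([-0.36462477,  0.87734827, -0.2899343 ,  0.11509517])}
{'fx': 388.49942391910906, 'fy': 388.49942391910906, 'cx': 257.4269559119892, 'cy': 192.19565669281783, 'origin': array([0.34253278, 0.31781031, 1.12289114]), 'attitude': array([-0.0703907 ,  0.70674858, -0.70218082,  0.04993686])}
{'time_s': 0.1, 'q': array([ 1.08368932e+00,  1.81497003e-01,  1.60791586e+00, -1.18841431e-05,
        1.35383469e+00, -2.06279047e-01]), 'dq': array([ 1.35037117e-03, -1.36260544e-03, -1.79592982e-03, -6.00744578e-04,
       -1.21646755e-05,  9.35890126e-04]), 'joint_efforts': array([-1.52313287e-04, -4.45876586e+01, -3.52237165e+01, -2.02992301e-04,
        4.24596088e-03, -4.30020248e-05]), 'eef_pos': array([0.1590913 , 0.55201798, 0.23045346]), 'eef_rot': array([-2.75701902e-04,  1.39951715e-01,  9.90157984e-01, -7.80188313e-04]), 'wrist_force': array([ 0.6072097 ,  0.29315217, -0.80659861]), 'torque': array([-0.01719512,  0.00537421, -0.05369675]), 'grasp_force': 0.0, 'opening': 1.002485931718109}
```

View pics/s1.png

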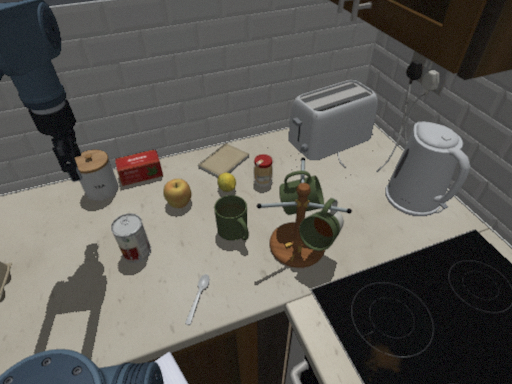

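View pics/t1.png

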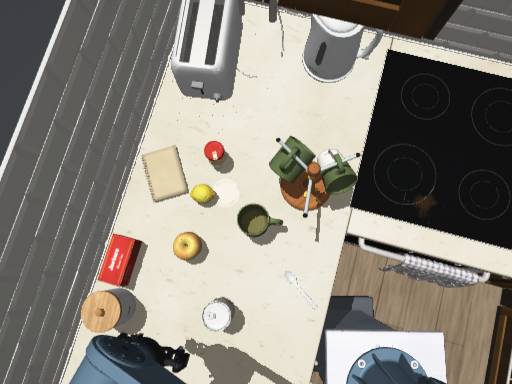

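The scene shows the tree at about (300,230), the empty branch to (258,206) or nearby, and the loose mug at (232,218). The top view shows the knob at (313,170), the empty branch tip at about (305,215), and the mug at (255,220) with its handle towards (280,222). I'll enlarge both.

Run:
```python
from h import *
a=load('t1')['pixels'][110:260,220:380,::-1]; b=load('s1')['pixels'][150:290,200:360,::-1]
o=np.hstack([cv2.resize(a,(400,375),interpolation=2),cv2.resize(b,(400,350),interpolation=2)[:350].copy() if 0 else cv2.resize(b,(400,375),interpolation=2)])
cv2.imwrite('pics/c1.png',o)
c=load('t1')
for n,u,v,z in [('knob',314,169,.215),('tip',305.5,215,.203),('tipL',278,139,.203),('tipR',358,155,.203),('mug rim',254,220,.096),('handle',279,222,.055),('apple',187,245,.04),('lemon',202,193,.03),('honey',214,151,.086),('toaster',205,95,.15)]: print(n,atz(c,u,v,z).round(3))
```

```text
knob [0.555 0.21  0.215]
tip [0.446 0.231 0.203]
tipL [0.634 0.296 0.203]
tipR [0.593 0.102 0.203]
mug rim [0.444 0.357 0.096]
handle [0.443 0.29  0.055]
apple [0.379 0.545 0.04 ]
lemon [0.528 0.509 0.03 ]
honey [0.636 0.47  0.086]
toaster [0.772 0.489 0.15 ]
```

View pics/c1.png

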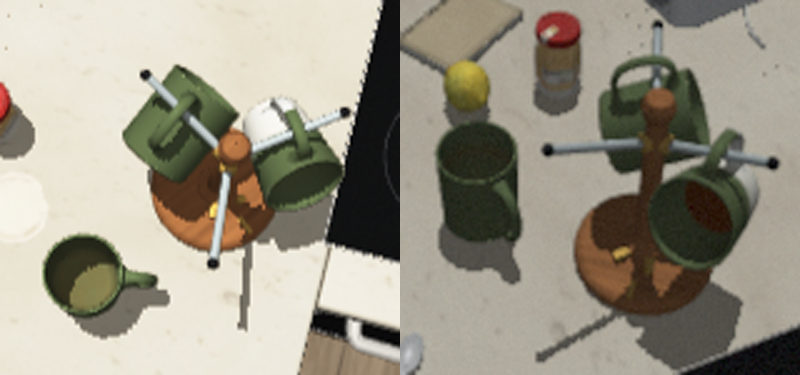

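```bash
cat > fit.py <<'E'
from h import *
from scipy.optimize import least_squares
t=load('t1');s=load('s1')
obs=[[(304.8,215.2),(278.8,140),(358,155.2)],[(258.8,206),(302.8,160.1),(349.6,210.8)]]
def P(p):
    return [(p[0]+.113*np.cos(p[2]+k),p[1]+.113*np.sin(p[2]+k),.203+p[3]) for k in(0,-2*np.pi/3,2*np.pi/3)]
def f(p):return np.ravel([np.subtract(proj(c,q),o) for c,oo in zip((t,s),obs) for q,o in zip(P(p),oo)])
r=least_squares(f,[.557,.21,2.95,0]);print(r.x.round(4),np.degrees(r.x[2]),r.fun.round(1))
ax=r.x[:2]
for c,u,v in [(t,306,194.4),(s,288.4,244.8)]:
    q=atz(c,u,v,.015);d=q[:2]-ax;print('mark',q.round(3),np.hypot(*d).round(3),np.degrees(np.arctan2(d[1],d[0]))%360)
# mug: rim centre & handle
print('rim',atz(t,220+83/2.5,110+275/2.5,.096),atz(s,231.2,150+150/2.679,.096))
print('hand',atz(t,220+156/2.5,110+281/2.5,.0535),)
E
python3 fit.py
```

```text
[5.5680e-01 2.0920e-01 2.9446e+00 9.0000e-04] 168.7131358145935 [ 0.5 -0.1 -0.1 -0.2  0.  -0.2  0.1  0.1  0.1 -0.4 -0.8  0.3]
mark [0.527 0.211 0.015] 0.03 176.93652925619625
mark [0.531 0.215 0.015] 0.026 166.44840948518518
rim [0.44431384 0.35896961 0.096     ] [0.44954312 0.35778887 0.096     ]
hand [0.44239525 0.28017832 0.0535    ]
```

Run:
```python
from h import *
a=load('t1')['pixels'][160:215,275:335,::-1]; b=load('s1')['pixels'][215:270,265:330,::-1]
cv2.imwrite('pics/c2.png',np.hstack([cv2.resize(np.clip(x*1.8,0,255).astype(np.uint8),(400,400),interpolation=2) for x in(a,b)]))
```

```text
(no output)
```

View pics/c2.png

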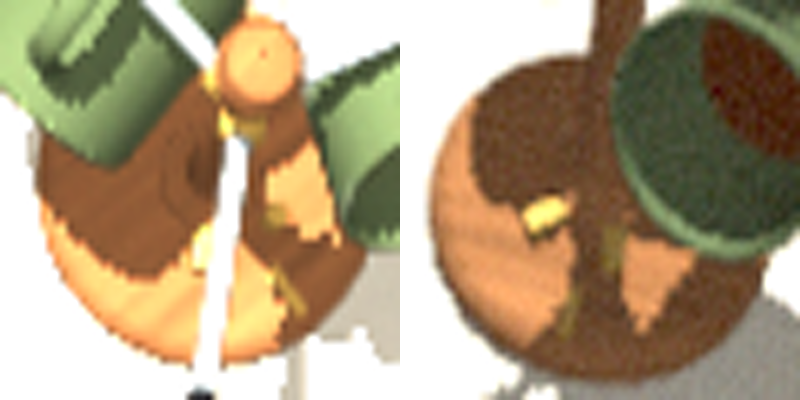

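The crop shows a bright moving lug at left (203,250) and a fixed lug at (275,215). The radial brass mark line is at left (290,290), or right (570,310).

Run:
```python
from h import *
t=load('t1');s=load('s1');ax=np.array([.5568,.2092])
for n,c,u,v,z in [('mark',t,318.5,199.9,.015),('mark',s,292.6,257.6,.015),('lugfix',t,275+275*.15,160+215*.1375,.02),('lugfix',s,265+215*.1625,215+245*.1375,.02),('lugmov',t,275+203*.15,160+250*.1375,.025),('lugmov',s,265+145*.1625,215+213*.1375,.025)]:
    q=atz(c,u,v,z);d=q[:2]-ax;print(n,q.round(3),np.hypot(*d).round(3),np.degrees(np.arctan2(d[1],d[0]))%360)
```

```text
mark [0.511 0.175 0.015] 0.057 216.82916898402942
mark [0.513 0.177 0.015] 0.054 216.2907832066945
lugfix [0.541 0.182 0.02 ] 0.032 239.47068298650197
lugfix [0.545 0.185 0.02 ] 0.027 243.24038986265032
lugmov [0.526 0.213 0.025] 0.031 172.54121626320477
lugmov [0.527 0.211 0.025] 0.03 176.89701524883466
```

>>> {"op": "move_arm", "data": {"plan": [1.2,-1.1,0.1,0,0,0,2.3,-2.1,0.1,0,0,0,3.4,-3.1,0.1,0,0,0.04,4.5,-4.1,0.1,0,0,0.08,5.5,-5.0,0.1,0,0,0.08,6.24,-5.7,0.1,0,0,0.08,6.24,-5.7,-0.4,0,0,0.08,6.24,-5.7,-1.0,0,0,0.08,6.24,-5.7,-1.25,0,0,0.08,6.24,-5.7,-1.25,0,0,0.08], "grip": 0}}

```text
time_s: 1.35
eef_pos: [0.4703, 0.2676, 0.1679]
eef_rot: [-0.001, 0.1, 0.995, -0.0]
wrist_force: [0.7, -0.4, -0.2]
opening: -0.002
grasp_force: 0.0
```

Run:
```python
import numpy as np
ax=np.array([.5568,.2092]);p0=np.array([.471,.267])
for th in (168.7,173,177,181,185,189,193,197,201,204,207,209,211,213,215,216,217,218,219,220):
    t=np.radians(th);C=ax+.095*np.array([np.cos(t),np.sin(t)])+.019*np.array([np.sin(t),-np.cos(t)])
    print(th,C.round(4),((C-p0)/.05).round(3),round(t-np.radians(168.7),3))
```

```text
168.7 [0.4674 0.2464] [-0.073 -0.411] 0.0
173 [0.4648 0.2396] [-0.124 -0.547] 0.075
177 [0.4629 0.2331] [-0.162 -0.677] 0.145
181 [0.4615 0.2265] [-0.19  -0.809] 0.215
185 [0.4605 0.2198] [-0.21  -0.943] 0.284
189 [0.46   0.2131] [-0.22  -1.078] 0.354
193 [0.46   0.2063] [-0.221 -1.213] 0.424
197 [0.4604 0.1996] [-0.212 -1.348] 0.494
201 [0.4613 0.1929] [-0.194 -1.482] 0.564
204 [0.4623 0.1879] [-0.174 -1.582] 0.616
207 [0.4635 0.183 ] [-0.149 -1.68 ] 0.668
209 [0.4645 0.1798] [-0.13  -1.745] 0.703
211 [0.4656 0.1766] [-0.108 -1.809] 0.738
213 [0.4668 0.1734] [-0.084 -1.872] 0.773
215 [0.4681 0.1703] [-0.058 -1.935] 0.808
216 [0.4688 0.1687] [-0.044 -1.965] 0.826
217 [0.4695 0.1672] [-0.03  -1.996] 0.843
218 [0.4702 0.1657] [-0.015 -2.026] 0.86
219 [0.471  0.1642] [ 0.    -2.056] 0.878
220 [0.4718 0.1627] [ 0.016 -2.086] 0.895
```

>>> {"op": "move_arm", "data": {"plan": [-0.03,-0.2,0,0,0,0,-0.07,-0.36,0,0,0,0,-0.1,-0.46,0,0,0,0.04,-0.12,-0.55,0,0,0,0.08,-0.16,-0.68,0,0,0,0.15,-0.19,-0.81,0,0,0,0.21,-0.21,-0.94,0,0,0,0.28,-0.22,-1.08,0,0,0,0.35,-0.22,-1.14,0,0,0,0.39,-0.22,-1.21,0,0,0,0.42]}}

```text
time_s: 2.6
eef_pos: [0.4607, 0.2074, 0.1698]
eef_rot: [0.001, -0.11, 0.994, 0.001]
wrist_force: [0.2, 5.0, 0.5]
opening: 0.0
grasp_force: 1.9
```

>>> {"op": "move_arm", "data": {"plan": [0.005,-0.07,0,0,0,0.03,0.01,-0.14,0,0,0,0.07,0.02,-0.2,0,0,0,0.1,0.03,-0.27,0,0,0,0.14,0.04,-0.32,0,0,0,0.17,0.05,-0.37,0,0,0,0.2,0.06,-0.42,0,0,0,0.22,0.07,-0.47,0,0,0,0.25,0.08,-0.5,0,0,0,0.27,0.09,-0.53,0,0,0,0.28]}}

```text
time_s: 3.85
eef_pos: [0.4648, 0.1804, 0.1687]
eef_rot: [-0.0, -0.247, 0.969, 0.0]
wrist_force: [1.2, 3.9, 1.3]
opening: -0.001
grasp_force: 1.9
```

>>> {"op": "move_arm", "data": {"plan": [0.01,-0.02,0,0,0,0.01,0.015,-0.04,0,0,0,0.02,0.02,-0.065,0,0,0,0.035,0.03,-0.085,0,0,0,0.045,0.035,-0.105,0,0,0,0.06,0.045,-0.125,0,0,0,0.07]}}

```text
time_s: 4.6
eef_pos: [0.4669, 0.1742, 0.1687]
eef_rot: [-0.0, -0.281, 0.96, 0.0]
wrist_force: [-0.0, 4.1, 0.8]
opening: 0.001
grasp_force: 1.8
```

Now at about 213°, with the stop expected at about 216.5°.

>>> {"op": "move_arm", "data": {"plan": [0.01,-0.015,0,0,0,0.01,0.02,-0.03,0,0,0,0.015,0.025,-0.045,0,0,0,0.025,0.03,-0.06,0,0,0,0.035]}}

```text
time_s: 5.1
eef_pos: [0.4684, 0.1711, 0.1687]
eef_rot: [-0.0, -0.298, 0.955, -0.0]
wrist_force: [-1.6, 2.6, 1.3]
opening: -0.004
grasp_force: 1.9
```

>>> {"op": "move_arm", "data": {"plan": [0.005,-0.01,0,0,0,0.005,0.01,-0.02,0,0,0,0.01]}}

```text
time_s: 5.35
eef_pos: [0.4689, 0.1701, 0.1687]
eef_rot: [-0.0, -0.302, 0.953, -0.0]
wrist_force: [-3.0, 2.2, 1.0]
opening: 0.003
grasp_force: 1.9
```

>>> {"op": "move_arm", "data": {"plan": [0.005,-0.01,0,0,0,0.005,0.01,-0.02,0,0,0,0.01]}}

```text
time_s: 5.6
eef_pos: [0.469, 0.1697, 0.1687]
eef_rot: [-0.0, -0.307, 0.952, 0.001]
wrist_force: [-5.9, 6.2, 2.0]
opening: 0.002
grasp_force: 4.0
```

>>> {"op": "move_arm", "data": {"plan": [0,0,0,0,0,0,0,0,0,0,0,0,0,0,0,0,0,0]}}

```text
time_s: 5.98
eef_pos: [0.469, 0.1697, 0.1687]
eef_rot: [-0.0, -0.307, 0.952, 0.001]
wrist_force: [-4.4, 4.7, 1.8]
opening: 0.001
grasp_force: 3.3
```

>>> {"op": "move_arm", "data": {"plan": [0.005,-0.007,0,0,0,0,0.005,-0.007,0,0,0,0,0.005,-0.007,0,0,0,0,0.005,-0.007,0,0,0,0]}}

```text
time_s: 6.48
eef_pos: [0.469, 0.1697, 0.1687]
eef_rot: [-0.001, -0.307, 0.952, 0.001]
wrist_force: [-6.2, 6.1, 2.2]
opening: -0.0
grasp_force: 4.2
```

>>> {"op": "move_arm", "data": {"plan": [-0.25,0.35,0,0,0,0,-0.6,0.8,0,0,0,0,-0.6,1.2,0.9,0,0,-0.1,-0.7,2.0,1.8,0,0,-0.25,-0.9,3.0,2,0,0,-0.4,-1.1,4.0,2,0,0,-0.55,-1.3,5.0,2,0,0,-0.7,-1.4,6.0,2,0,0,-0.7,-1.4,6.0,2,0,0,-0.7], "grip": 40}}

```text
time_s: 7.6
eef_pos: [0.3995, 0.4714, 0.2682]
eef_rot: [0.0, 0.036, 0.999, 0.0]
wrist_force: [0.7, -0.8, -0.7]
opening: 0.47
grasp_force: 0.0
```

Run:
```python
from h import *
for n,f in (('top','t2'),('scene','s2')): snap(n,f)
a=load('t2')['pixels'][120:260,230:370,::-1]; b=load('s2')['pixels'][150:290,205:345,::-1]
cv2.imwrite('pics/c3.png',np.hstack([cv2.resize(x,(400,400),interpolation=2) for x in(a,b)]))
```

```text
(no output)
```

View pics/c3.png

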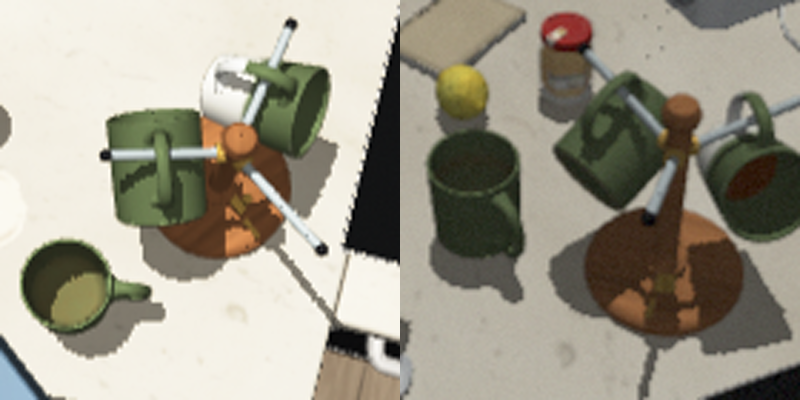

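Top crop: the empty tip is at (320,249), L tip (105,155), back tip (292,22), mug rim centre (66,286) and handle end (148,291). In the scene crop the empty tip is at (250,217) and the rim centre at (74,157). The empty branch now lies over the brass mark.

Run:
```python
from h import *
from scipy.optimize import least_squares
t=load('t2');s=load('s2');k=.35
T=lambda u,v:(230+u*k,120+v*k); S=lambda u,v:(205+u*k,150+v*k)
O=[(t,0,T(320,249)),(t,1,T(105,155)),(t,2,T(292,22)),(s,0,S(250,217)),(s,1,S(185,48))]
def f(p):
    P=[(p[0]+.113*np.cos(p[2]+a),p[1]+.113*np.sin(p[2]+a),.203+p[3]) for a in(0,-2*np.pi/3,2*np.pi/3)]
    return np.ravel([np.subtract(proj(c,P[i]),o) for c,i,o in O])
r=least_squares(f,[.557,.21,3.77,0]);print(r.x.round(4),np.degrees(r.x[2]),r.fun.round(1))
# mug: dark-green segmentation fit of outline: rim from both views
print('rim',atz(t,*T(66,286),.096),atz(s,*S(74.5,157),.096))
print('hand end',atz(t,*T(148,291),.06),'junction',atz(t,*T(112,287),.08))
for q in [(150,228),(110,215),(205,215)]: print('Lmug',atz(t,*T(*q),.13))
```

```text
[5.5790e-01 2.0970e-01 3.7697e+00 1.7000e-03] 215.9869598428566 [ 0.5 -0.5  0.4 -0.6 -0.3  0.3 -0.5 -0.  -0.4  0.1]
rim [0.44404649 0.35923207 0.096     ] [0.45138453 0.3611434  0.096     ]
hand end [0.44328501 0.28204352 0.06      ] junction [0.44494908 0.31654418 0.08      ]
Lmug [0.49365913 0.2824963  0.13      ]
Lmug [0.5054047  0.31866198 0.13      ]
Lmug [0.50577046 0.23283261 0.13      ]
```

>>> {"op": "move_arm", "data": {"plan": [0.45,-0.75,-0.5,0,0,0.03,0.94,-1.5,-1.2,0,0,0.054,0.94,-1.5,-2.2,0,0,0.054,0.94,-1.5,-2.7,0,0,0.054,0.94,-1.5,-2.7,0,0,0.054], "grip": 44}}

```text
time_s: 8.32
eef_pos: [0.4461, 0.3915, 0.1317]
eef_rot: [-0.002, 0.012, 1.0, -0.001]
wrist_force: [0.8, -0.5, 0.1]
opening: 0.512
grasp_force: 0.0
```

Run:
```python
from h import *
c=snap('wrist','w1'); s=snap('scene','s3')
print({k:v for k,v in c.items() if k!='pixels'})
a=c['pixels'][:,:,::-1]; b=s['pixels'][130:270,165:305,::-1]
cv2.imwrite('pics/c4.png',np.hstack([a[:,60:452],cv2.resize(b,(384,384),interpolation=2)]))
```

```text
{'fx': 297.3186396354542, 'fy': 297.3186396354542, 'cx': 255.63043700203892, 'cy': 186.2309672185041, 'origin': array([0.36203771, 0.39435124, 0.27438283]), 'attitude': array([0.11798323, 0.70568251, 0.68932781, 0.1136632 ])}
```

View pics/c4.png

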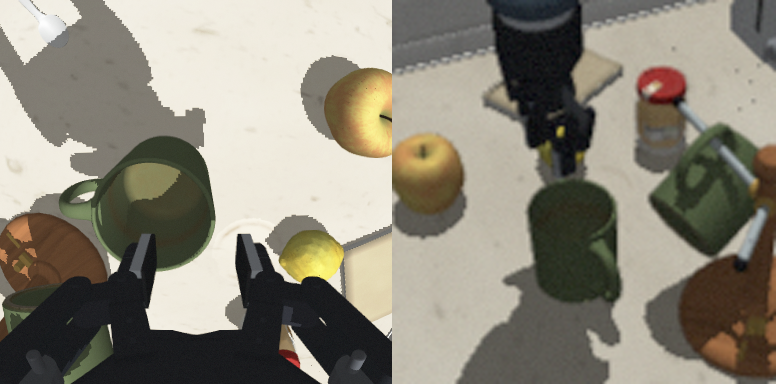

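The rim in the wrist picture spans columns 93 to 215 and rows 160 to 270, with the handle at (78,197). The fingers straddle the wall at right.

Run:
```python
from h import *
c=load('w1')
P=[atz(c,60+u,v,.096,True) for u,v in [(93,212),(215,222),(155,160),(160,270)]]
for p in P: print(p.round(4))
for u,v in [(60,198),(75,180),(75,218)]:print('h',atz(c,60+u,v,.065,True).round(4))
A=np.array(P)[:,:2]; s=np.linalg.lstsq(np.c_[2*A,np.ones(4)],(A**2).sum(1),rcond=None)[0];print('centre',s[:2],'r',np.sqrt(s[2]+s[:2]@s[:2]))
```

```text
[0.4399 0.3219 0.096 ]
[0.4484 0.4048 0.096 ]
[0.4051 0.3677 0.096 ]
[0.4867 0.3651 0.096 ]
h [0.4411 0.2816 0.065 ]
h [0.4262 0.2979 0.065 ]
h [0.4589 0.2922 0.065 ]
centre [0.44579681 0.36313964] r 0.04130892280867907
```

>>> {"op": "move_arm", "data": {"plan": [0,0.03,-0.3,0,0,0,0,0.03,-0.8,0,0,0,0,0.03,-1.3,0,0,0,0,0.03,-1.6,0,0,0,0,0.03,-1.6,0,0,0]}}

```text
time_s: 9.05
eef_pos: [0.4462, 0.3951, 0.0528]
eef_rot: [-0.001, 0.011, 1.0, -0.001]
wrist_force: [0.4, 0.0, -0.2]
opening: 0.514
grasp_force: 0.0
```

>>> {"op": "move_arm", "data": {"plan": [0,0,0,0,0,0,0,0,0,0,0,0,0,0,0,0,0,0,0,0,0,0,0,0,0,0,0,0,0,0], "grip": 0}}

```text
time_s: 9.68
eef_pos: [0.4479, 0.3959, 0.0559]
eef_rot: [0.001, 0.011, 1.0, 0.0]
wrist_force: [-1.0, 0.2, 6.7]
opening: 0.11
grasp_force: 57.6
```

>>> {"op": "move_arm", "data": {"plan": [0,0,0.2,0,0,0,0,0,0.6,0,0,0,0,0,1.2,0,0,0,0,0,2.0,0,0,0,0,0,3,0,0,0,0,0,3.6,0,0,0,0,0,3.6,0,0,0,0,0,3.6,0,0,0]}}

```text
time_s: 10.68
eef_pos: [0.4461, 0.395, 0.2326]
eef_rot: [-0.001, 0.011, 1.0, -0.0]
wrist_force: [-0.1, -0.7, -3.2]
opening: 0.109
grasp_force: 57.1
```

Run:
```python
from h import *
c=snap('wrist','w2'); s=snap('scene','s4'); snap('top','t4')
a=c['pixels'][:,:,::-1]; b=s['pixels'][110:250,165:305,::-1]
cv2.imwrite('pics/c5.png',np.hstack([a[:,40:432],cv2.resize(b,(384,384),interpolation=2)]))
print(c['origin'],c['attitude'])
```

```text
[0.36171217 0.39737668 0.37510331] [0.11787278 0.70502827 0.68977037 0.11514329]
```

View pics/c5.png

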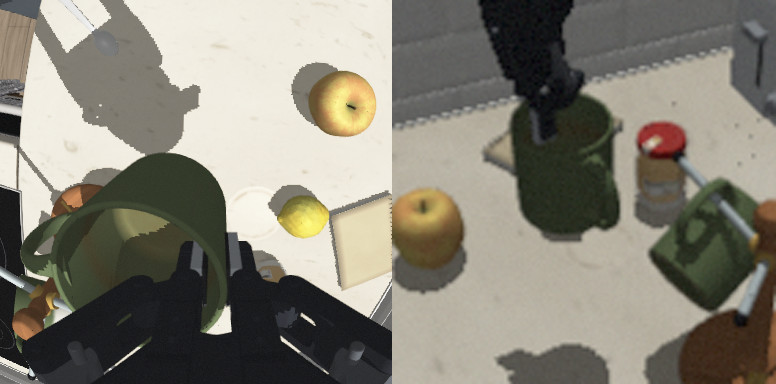

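The mug is held upright in the wrist view, with the handle at crop (30,250). The scene shows it lifted clear. Next I move to the pose in front of the branch tip.

>>> {"op": "move_arm", "data": {"plan": [-0.6,-0.2,0.1,0,0,0.05,-1.2,-0.6,0.1,0,0,0.15,-1.4,-1.2,0.1,0,0,0.25,-1.4,-1.9,0.1,0,0,0.36,-1.4,-2.6,0.1,0,0,0.47,-1.4,-3.3,0,0,0,0.57,-1.4,-3.8,-0.1,0,0,0.651,-1.4,-4.16,-0.2,0,0,0.651,-1.4,-4.16,-0.2,0,0,0.651,-1.4,-4.16,-0.2,0,0,0.651]}}

```text
time_s: 12.08
eef_pos: [0.3767, 0.1878, 0.2235]
eef_rot: [-0.0, -0.309, 0.951, 0.0]
wrist_force: [0.4, -0.5, -3.4]
opening: 0.099
grasp_force: 58.8
```

```bash
cat > ov.py <<'E'
from h import *
from bench import ctrl
import sys
tag=sys.argv[1]; o=ctrl.get_obs(); p=o['eef_pos']; M=R.from_quat(np.array(o['eef_rot'])[[1,2,3,0]]).as_matrix()
ty=M[:,1]; mz=-M[:,2]; mx=np.cross(ty,mz)
ctr=p-.0365*ty+(.048-.0555)*mz; eye=ctr-.052*ty+.0055*mz
th=np.radians(216);u=np.array([np.cos(th),np.sin(th),0]);cw=np.array([np.sin(th),-np.cos(th),0]);ax=np.array([.5575,.2095,0])
d=eye-ax; print('tcp',p,'eye',eye.round(4),'radial',d@u,'lat',d@cw,'branchz',.165+(d@u-.008)*.364,'yawtoolY',np.degrees(np.arctan2(ty[1],ty[0])),'F',o['wrist_force'],'tilt',mz.round(3))
out=[]
for n,(u0,v0,w) in dict(scene=(200,120,140),top=(200,120,140)).items():
    c=snap(n,n+tag); im=c['pixels'][:,:,::-1].copy(); k=4
    im=cv2.resize(im,None,fx=k,fy=k,interpolation=2)
    P=lambda q:tuple(int(k*(x+.5)) for x in proj(c,q))
    def poly(L,col): cv2.polylines(im,[np.array([P(q) for q in L])],True,col,1)
    a=np.linspace(0,6.28,60)
    poly([ctr+.048*mz+.0425*(np.cos(x)*mx+np.sin(x)*ty) for x in a],(0,0,255))
    poly([eye+sy*.0095*ty+sz*.0195*mz for sy,sz in((1,1),(1,-1),(-1,-1),(-1,1))],(255,0,255))
    poly([ax+.008*u+[0,0,.165],ax+.113*u+[0,0,.203]],(255,255,0))
    out.append(cv2.resize(im[v0*k:(v0+w)*k,u0*k:(u0+w)*k],(400,400),interpolation=3))
cv2.imwrite(f'pics/ov{tag}.png',np.hstack(out))
E
python3 ov.py 1
```

```text
tcp [0.37666138 0.18775377 0.22346847] eye [0.4287 0.1162 0.2214] radial 0.15903390800803968 lat 0.00020268557820103672 branchz 0.21997634251492645 yawtoolY 126.03287522303161 F [ 0.44916113 -0.45324783 -3.43460449] tilt [ 0.001 -0.     1.   ]
```

View pics/ov1.png

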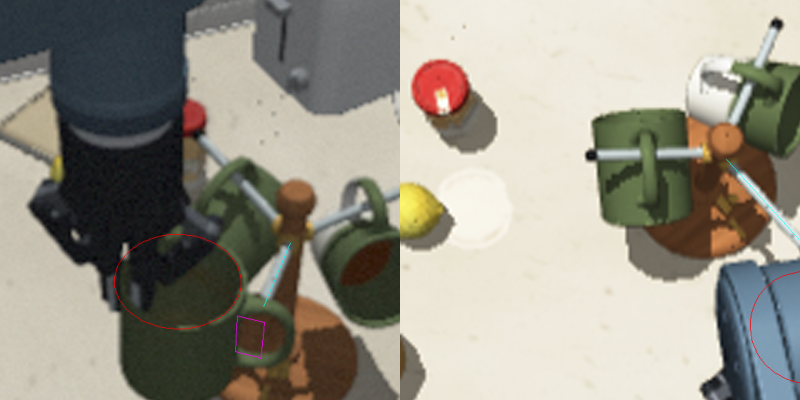

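In the scene crop the predicted opening (magenta, about (250,337)) sits slightly left of the actual one, at about (259,335). I'll zoom in with the scene and wrist overlays.

```bash
cat > ov2.py <<'E'
from h import *
from bench import ctrl
import sys
def run(tag,box,wbox,view=True):
    o=ctrl.get_obs(); p=o['eef_pos']; M=R.from_quat(np.array(o['eef_rot'])[[1,2,3,0]]).as_matrix()
    ty=M[:,1]; mz=-M[:,2]; mx=np.cross(ty,mz); ctr=p-.0365*ty+(.048-.0555)*mz; eye=ctr-.052*ty+.0055*mz
    th=np.radians(216);u=np.array([np.cos(th),np.sin(th),0]);ax=np.array([.5575,.2095,0]); out=[]
    for n,(u0,v0,w) in (('scene',box),('wrist',wbox)):
        c=snap(n,n+tag); k=400/w; im=cv2.resize(np.clip(c['pixels'][v0:v0+w,u0:u0+w,::-1]*1.6,0,255).astype(np.uint8),(400,400),interpolation=2)
        def pr(q):
            if n=='scene': return proj(c,q)
            q=att(c).T@(np.array(q)-c['origin']); t=np.arctan2(np.hypot(*q[:2]),q[2]); e=q[:2]/np.hypot(*q[:2])*t*c['fx']; return c['cx']+e[0],c['cy']+e[1]
        def poly(L,col): cv2.polylines(im,[np.array([[int(k*(x+.5-b)) for x,b in zip(pr(q),(u0,v0))] for q in L])],True,col,1)
        a=np.linspace(0,6.28,60)
        poly([ctr+.048*mz+.0425*(np.cos(x)*mx+np.sin(x)*ty) for x in a],(0,0,255))
        for sx in(-.014,.014): poly([eye+sx*mx+sy*.0095*ty+sz*.0195*mz for sy,sz in((1,1),(1,-1),(-1,-1),(-1,1))],(255,0,255))
        poly([ax+.008*u+[0,0,.165],ax+.113*u+[0,0,.203]],(255,255,0))
        out.append(im); print(n,'camx',att(c)[:,0].round(2),'eye px',np.round(pr(eye),1))
    print('mx',mx.round(2),'ty',ty.round(2))
    cv2.imwrite(f'pics/z{tag}.png',np.hstack(out))
E
python3 -c "
from ov2 import *
run('1',(235,195,75),(0,100,240))"
```

```text
scene camx [ 0.81 -0.59 -0.01] eye px [286.9 237.3]
wrist camx [-0.59  0.81  0.  ] eye px [109.2 239.7]
mx [0.81 0.59 0.  ] ty [-0.59  0.81  0.  ]
```

View pics/z1.png

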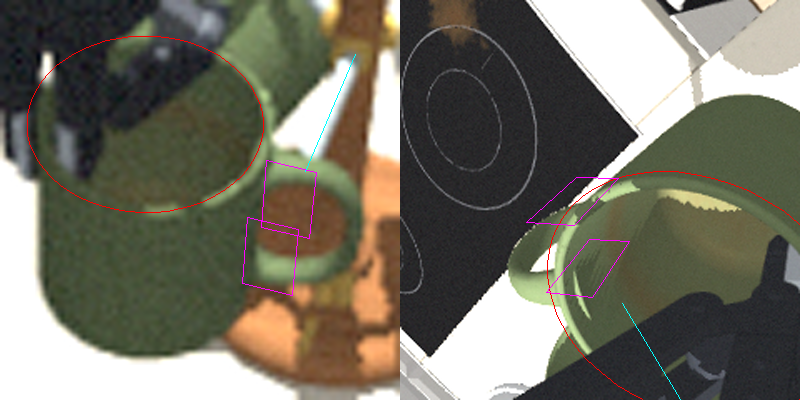

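```bash
cat > seg.py <<'E'
from h import *
c=load('scene1'); im=c['pixels'].astype(float)
r,g,b=im[...,0],im[...,1],im[...,2]; m=(g>r*1.08)&(g>b*1.08)
for v in range(218,266,2):
    print(v,''.join('#' if x else '.' for x in m[v,236:310]))
E
python3 seg.py
```

```text
218 .....####...................#..............###.####.......................
220 ......###.........#.....#.##.###.#...........#####........................
222 .....###..........##..#####.##.####.##........#####.......................
224 ......###........#.##.#.##.####.#.####..#......############...............
226 ......###.#.....#####...###.####.#.#..#.##.#..################............
228 .......######..#.#.#.....##..###.######.###.####################..........
230 .......##########..............#..#.##.#.########............#####........
232 ........############...........#.....###########...............###........
234 .......##############.###.#####################.................#.#.......
236 .......###.####################################..................##.......
238 .......#######.################################.................##........
240 .......######.####.##############.#############.................##........
242 .......###.######################################.............###.........
244 .......#########################################################..........
246 .......###############################.#.####################.............
248 .......######################################.............................
250 ........#####################################.............................
252 .........###########.##############.######.#..............................
254 ..........################################................................
256 ............#############################.................................
258 ..............#########.##############....................................
260 ..................##################......................................
262 ..........................................................................
264 ..........................................................................
```

```bash
cat >> seg.py <<'E'
print('---')
p=np.array([.37666,.18775,.22347]);ty=np.array([-.588,.809,0]);mx=np.array([.809,.588,0]);z=np.array([0,0,1.])
def edges(dy,dx,dz):
    ctr=p-(.0365+dy)*ty+dx*mx+(.048-.0555+dz)*z;a=np.linspace(0,6.283,200)
    pts=np.float32([proj(c,ctr+s*.048*z+.0425*(np.cos(x)*mx+np.sin(x)*ty)) for s in(-1,1) for x in a])
    M=np.zeros((384*8,512*8),np.uint8);cv2.fillConvexPoly(M,(cv2.convexHull(pts)[:,0]*8+4).astype(int),1)
    o=[]
    for v in(238,242,246,250,254): q=np.where(M[v*8+4])[0]/8; o+=[q[0],q[-1]]
    return np.r_[np.round(o,1),pts[:,1].max()+.5]
for d in [(0,0,0),(.005,0,0),(0,.005,0),(0,0,.005)]: print(d,edges(*d))
E
python3 seg.py | sed -n '/---/,$p'
```

```text
---
(0, 0, 0) [241.2        283.         241.4        282.6        241.6
 282.4        242.         282.         243.1        281.
 265.19473267]
(0.005, 0, 0) [243.5       285.4       243.8       285.        243.9       284.8
 244.1       284.4       245.1       283.5       265.8102417]
(0, 0.005, 0) [242.1        283.5        242.4        283.1        242.5
 282.9        243.         282.4        244.9        280.6
 263.22668457]
(0, 0, 0.005) [241.1        283.         241.4        282.6        241.6
 282.4        242.         282.         243.8        280.4
 263.76696777]
```

>>> {"op": "move_arm", "data": {"plan": [0.06,0.08,-0.04,0,0,0,0.14,0.14,-0.07,0,0,0,0.22,0.2,-0.11,0,0,0,0.305,0.26,-0.146,0,0,0,0.305,0.26,-0.146,0,0,0]}}

```text
time_s: 12.9
eef_pos: [0.3922, 0.2005, 0.2162]
eef_rot: [-0.0, -0.309, 0.951, 0.0]
wrist_force: [-0.9, 0.1, -3.1]
opening: 0.104
grasp_force: 58.9
```

>>> {"op": "move_arm", "data": {"plan": [0.04,0.03,-0.018,0,0,0,0.08,0.06,-0.036,0,0,0,0.12,0.09,-0.055,0,0,0,0.16,0.12,-0.073,0,0,0]}}

```text
time_s: 13.4
eef_pos: [0.4002, 0.2065, 0.2128]
eef_rot: [0.0, -0.309, 0.951, 0.0]
wrist_force: [-0.8, -0.3, -1.6]
opening: 0.103
grasp_force: 58.9
```

>>> {"op": "move_arm", "data": {"plan": [0.04,0.03,-0.018,0,0,0,0.08,0.06,-0.036,0,0,0,0.12,0.09,-0.055,0,0,0,0.16,0.12,-0.073,0,0,0]}}

```text
time_s: 13.9
eef_pos: [0.4082, 0.2125, 0.2091]
eef_rot: [-0.0, -0.309, 0.951, -0.0]
wrist_force: [0.0, 0.4, -2.4]
opening: 0.1
grasp_force: 58.9
```

Run:
```python
from h import *
c=snap('scene','s6'); np.set_printoptions(linewidth=200)
im=c['pixels'].astype(float);r,g,b=im[...,0],im[...,1],im[...,2]
m=(g>r*1.08)&(g>b*1.08); w=(im.min(2)>105)&(abs(r-b)<25); k=im.max(2)<38
for v in range(196,256,2): print(v,''.join('#' if m[v,u] else 'o' if w[v,u] else 'k' if k[v,u] else '.' for u in range(250,325)))
u=np.array([-.809,-.588])
for R_ in (.03,.06,.09,.113): print(R_,np.round(proj(c,[.5575+R_*u[0],.2095+R_*u[1],.165+(R_-.008)*.364]),1))
```

```text
196 .kkkkkkkkk#######kk...kkkkkkkk##############.o............oooooooooooo.....
198 o.kkkkk#kk####kkk#kkkkkkkkkkk################...............ooooo.oooooo.##
200 o.kkkk#kkkkkkk..kkkkkkkkkk##################................o..oooooo######
202 ##kkkkkkkkkkkkkkkkkkkkkk##.####.##############...............ooooo.########
204 #k#kkkkkkkkkkkkkkkkkkk..#..####################.............ooooo##########
206 ##kkkkkkkkkkkkkkkkk..........#.################.ooo.....ooo..oo.###########
208 .#kkkkkkkkkkkkkkkk..............##############..oooo....oooo...###########.
210 k....kk#k#...#..##................#..#######.oooooo....ooooo..##########...
212 .....k#kk###..#.####.....#..#.......#######ooooooo.....oooooo.#########....
214 #....kkkk###..#####.######.##.......#######o.##oo......ooooooo.#######.....
216 ###..kkk##.#.##.####.####.#.#.#.#...###############....oooooooo.###.#......
218 ######kk.##..#..##.##....##.#.....###################.oooooooooo.###.......
220 ##########.................############.oooooo....####.oooooooooo.####.....
222 ############...............###########.ooooooo......###.
[... 676 characters left out ...]
#######################........................................
242 .############.##################...........................................
244 o.##############################...........................................
246 ooo.#####.####################.............................................
248 oooooo.####################................................................
250 ooooooooo.....########.....................................................
252 oooooooooo.................................................................
254 oooooooooooo...............................................................
0.03 [299.5 208.8]
0.06 [296.9 214.8]
0.09 [294.1 221.3]
0.113 [291.9 226.6]
```

The tip (black, at about (292,227)) is inside the handle's hole, and the branch passes behind the top strap. There is no force, so I continue inward.

>>> {"op": "move_arm", "data": {"plan": [0.04,0.03,-0.018,0,0,0,0.08,0.06,-0.036,0,0,0,0.12,0.09,-0.055,0,0,0,0.16,0.12,-0.073,0,0,0]}}

```text
time_s: 14.45
eef_pos: [0.4162, 0.2185, 0.2055]
eef_rot: [-0.0, -0.309, 0.951, 0.0]
wrist_force: [0.6, 0.6, -3.6]
opening: 0.105
grasp_force: 58.9
```

>>> {"op": "move_arm", "data": {"plan": [0.04,0.03,-0.018,0,0,0,0.08,0.06,-0.036,0,0,0,0.12,0.09,-0.055,0,0,0,0.16,0.12,-0.073,0,0,0]}}

```text
time_s: 14.95
eef_pos: [0.4242, 0.2245, 0.2018]
eef_rot: [-0.0, -0.309, 0.951, -0.0]
wrist_force: [0.4, -0.1, -2.0]
opening: 0.102
grasp_force: 58.9
```

>>> {"op": "move_arm", "data": {"plan": [0.04,0.03,-0.018,0,0,0,0.08,0.06,-0.036,0,0,0,0.12,0.09,-0.055,0,0,0,0.16,0.12,-0.073,0,0,0,0.18,0.13,-0.08,0,0,0]}}

```text
time_s: 15.58
eef_pos: [0.4332, 0.231, 0.1978]
eef_rot: [-0.0, -0.309, 0.951, -0.0]
wrist_force: [0.1, 0.2, -3.4]
opening: 0.105
grasp_force: 58.8
```

```bash
cat > asc.py <<'E'
from h import *
import sys
c=snap('scene',sys.argv[1])
im=c['pixels'].astype(float);r,g,b=im[...,0],im[...,1],im[...,2]
m=(g>r*1.08)&(g>b*1.08); w=(im.min(2)>105)&(abs(r-b)<25); k=im.max(2)<38
for v in range(190,256,2): print(v,''.join('#' if m[v,u] else 'o' if w[v,u] else 'k' if k[v,u] else '.' for u in range(250,335)))
E
python3 asc.py s7
```

```text
190 kkk.o.#kkkkkkkk#####.kkk..kkkkkkk#####.ooooo##................oooooooooooooooo.######
192 kkk.oo.kkk#kkkk.#.kkkkkkkkkkkkkk########.oooo#..............ooooooooooooooooo...#####
194 #kkoo.kkk#kkkkkk#kk.k#kkkkkkk#############.oooo............oooooooooooooooo.ooooo####
196 kkk.###kkkkkkkkkkkkkkkkkkkk#################.o............oooooooooooo.......ooo.####
198 k#k####kkkkkkkkk#kkkkkkkkk..####.##.##.#####................ooooo.oooooo####.########
200 .kk####kkkkkkkkkkkkkkkk........#..##########................o..oooooo################
202 .k####..k#kkkkkkkkkk...................#######...............ooooo.##################
204 .k###k....kkkk...#....###............#.#######...............oooo###############.....
206 .kk##.....#kkk##..#.####.####..#.......#######..ooo.....ooo..oo..############........
208 ..#####...kkk....#.####...##...........#############....oooo...###########...........
210 ..######..kk.#.##..##..#.##..#.....#k.#################.oooo...#########.............
212 o..#########.##.#....#..###.#.#.#.##########...oo#######.oooo..########..............
214 oo.##.#.####.###
[... 1169 characters left out ...]
################..............................................oooooooo
242 oooooooo........###########...................................................ooooooo
244 oooooooo........................................................................oo.oo
246 oooooooo.........................................................................oooo
248 ooooooooo.........................................................................o.o
250 oooooooooo.........................................................................oo
252 oooooooooo..........................................................................o
254 oooooooooooo.........................................................................
```

>>> {"op": "move_arm", "data": {"plan": [0,0,-0.06,0,0,0,0,0,-0.12,0,0,0,0,0,-0.16,0,0,0,0,0,-0.2,0,0,0]}}

```text
time_s: 16.12
eef_pos: [0.433, 0.2309, 0.1877]
eef_rot: [-0.0, -0.309, 0.951, 0.0]
wrist_force: [0.6, -1.2, -2.3]
opening: 0.102
grasp_force: 58.9
```

>>> {"op": "move_arm", "data": {"plan": [0,0,-0.02,0,0,0,0,0,-0.04,0,0,0,0,0,-0.04,0,0,0]}}

```text
time_s: 16.5
eef_pos: [0.4331, 0.2309, 0.1858]
eef_rot: [-0.0, -0.309, 0.951, 0.0]
wrist_force: [0.0, -0.3, -2.3]
opening: 0.103
grasp_force: 58.9
```

>>> {"op": "move_arm", "data": {"plan": [0,0,-0.02,0,0,0,0,0,-0.04,0,0,0,0,0,-0.04,0,0,0]}}

```text
time_s: 16.88
eef_pos: [0.433, 0.2309, 0.1838]
eef_rot: [-0.0, -0.309, 0.951, 0.0]
wrist_force: [0.5, 0.7, -3.0]
opening: 0.101
grasp_force: 58.9
```

>>> {"op": "move_arm", "data": {"plan": [0,0,-0.02,0,0,0,0,0,-0.04,0,0,0,0,0,-0.04,0,0,0]}}

```text
time_s: 17.25
eef_pos: [0.433, 0.2309, 0.1818]
eef_rot: [-0.0, -0.309, 0.951, -0.0]
wrist_force: [0.6, -0.5, -2.8]
opening: 0.104
grasp_force: 58.9
```

>>> {"op": "move_arm", "data": {"plan": [0,0,-0.02,0,0,0,0,0,-0.03,0,0,0,0,0,-0.03,0,0,0]}}

```text
time_s: 17.62
eef_pos: [0.4333, 0.2309, 0.1807]
eef_rot: [0.0, -0.309, 0.951, -0.0]
wrist_force: [0.7, 0.1, 0.1]
opening: 0.103
grasp_force: 60.1
```

>>> {"op": "move_arm", "data": {"plan": [0,0,-0.02,0,0,0,0,0,-0.03,0,0,0,0,0,-0.03,0,0,0]}}

```text
time_s: 18.0
eef_pos: [0.4336, 0.231, 0.1794]
eef_rot: [0.001, -0.31, 0.951, -0.0]
wrist_force: [-0.8, 0.1, 4.0]
opening: 0.106
grasp_force: 64.0
```

>>> {"op": "move_arm", "data": {"plan": [0,0,0,0,0,0,0,0,0,0,0,0,0,0,0,0,0,0]}}

```text
time_s: 18.38
eef_pos: [0.4334, 0.2309, 0.1792]
eef_rot: [0.0, -0.309, 0.951, -0.0]
wrist_force: [0.1, -0.0, 5.9]
opening: 0.099
grasp_force: 65.1
```

>>> {"op": "move_arm", "data": {"plan": [0,0,0,0,0,0,0,0,0,0,0,0,0,0,0,0,0,0,0,0,0,0,0,0,0,0,0,0,0,0,0,0,0,0,0,0], "grip": 54}}

```text
time_s: 19.12
eef_pos: [0.4331, 0.2309, 0.1789]
eef_rot: [0.0, -0.309, 0.951, 0.0]
wrist_force: [-0.6, 0.4, -0.3]
opening: 0.632
grasp_force: 0.0
```

```bash
python3 asc.py s8
```

```text
190 kkkkkkk#kkkkkkkkkkkkk.####...........#.oooo###...............oooooooooooooooooo######
192 kkkkkkkkkkkkkkkkkkkkkk#####...k#kkkk####.oooo#..............ooooooooooooooooo...#####
194 kkkkkkkkkkkkkkkkkkkkkk####....kkkkk#######.oooo............oooooooooooooooo.ooooo####
196 ooooo..kkkkk#k#kkkkkkk########kkkk##########.o............oooooooooooo.......ooo#####
198 .....ooooo.kkkkkkk#kkkk#####k#kkkk##.#######................ooooo.oooooo.#####.######
200 oooooooooo.##kkkkkkkkk....###kkkk###########...................oooooo########.#######
202 ooooooooo...kkkkkkk#k......kkkkk##############...............ooooo.##################
204 ooooooooo..k..kkkkkkkkkk.kkkkkk############.###.............ooooo################....
206 ooooooooooo..#.##kkkkkkkkkk#kkk##############...ooo.....ooo..oo.#############........
208 oooooooooooo...#kk#kkkkkkkkkkk################..ooo.....oooo...###########...........
210 oooo.ooooooooo.k...kkkk.#######.###################....ooooo...#########.............
212 .ooooooooooooooo....kkkk###############################.ooooo.#########..............
214 oooooooooooooooo
[... 1169 characters left out ...]
#################################################.............oooooooo
242 oooooooo.......#.##.############################################..............ooooooo
244 oooooooo..........#############################################.................ooooo
246 oooooooo.............#########################################...................oooo
248 ooooooooo...............#####################################.....................ooo
250 oooooooooo.................#################################.......................oo
252 oooooooooo.....................#####.#####################..........................o
254 oooooooooooo......................################.#####.............................
```

>>> {"op": "move_arm", "data": {"plan": [-0.05,0.07,0.1,0,0,0,-0.1,0.14,0.4,0,0,0,-0.1,0.14,1.0,0,0,0,-0.1,0.14,2.0,0,0,0,-0.6,0.8,2.4,0,0,0,-1.2,1.6,2.4,0,0,0,-1.2,2.6,2.4,0,0,0,-1.2,3.6,2.4,0,0,0,-1.2,4.2,2.4,0,0,0,-1.2,4.2,2.4,0,0,0]}}

```text
time_s: 20.42
eef_pos: [0.3724, 0.4428, 0.2996]
eef_rot: [0.0, -0.311, 0.95, 0.0]
wrist_force: [-0.2, 1.1, 0.2]
opening: 0.633
grasp_force: 0.0
```

>>> {"op": "move_arm", "data": {"plan": [0,0,0,0,0,0,0,0,0,0,0,0,0,0,0,0,0,0,0,0,0,0,0,0,0,0,0,0,0,0,0,0,0,0,0,0,0,0,0,0,0,0]}}

```text
time_s: 21.3
eef_pos: [0.3731, 0.4409, 0.2989]
eef_rot: [-0.0, -0.309, 0.951, -0.0]
wrist_force: [0.9, -0.3, -0.1]
opening: 0.632
grasp_force: 0.0
```

Run:
```python
from h import *
a=snap('top','t9')['pixels'][110:250,230:370,::-1]; b=snap('scene','s9')['pixels'][140:280,205:345,::-1]
cv2.imwrite('pics/c9.png',np.hstack([cv2.resize(x,(400,400),interpolation=2) for x in(a,b)]))
p=load('s8')['pixels'].astype(int);q=load('s9')['pixels'].astype(int);print(np.abs(p-q)[215:255,280:330].mean())
```

```text
12.763666666666667
```

View pics/c9.png

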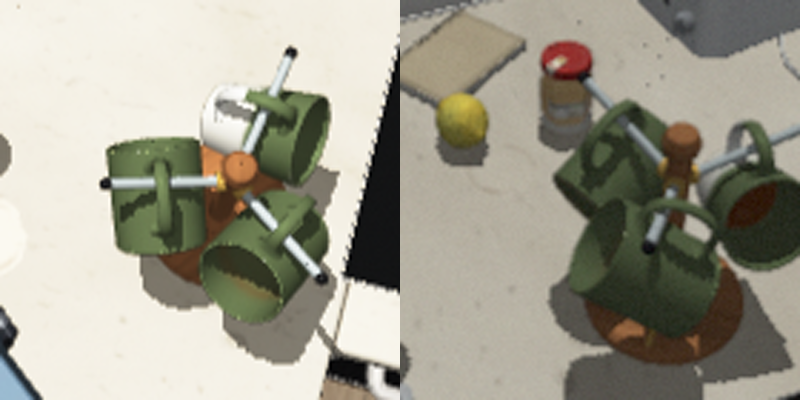

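The mug hangs on the empty branch, with the handle crossing at top crop (285,225) and the tip at (320,279), unchanged from the stop position. I'll check that it's still, then hand in.

>>> {"op": "move_arm", "data": {"plan": [0,0,0,0,0,0,0,0,0,0,0,0,0,0,0,0,0,0,0,0,0,0,0,0,0,0,0,0,0,0,0,0,0,0,0,0,0,0,0,0,0,0,0,0,0,0,0,0]}}

```text
time_s: 22.4
eef_pos: [0.3731, 0.4409, 0.2989]
eef_rot: [-0.0, -0.309, 0.951, -0.0]
wrist_force: [1.0, 0.5, -0.9]
opening: 0.632
grasp_force: 0.0
```

Run:
```python
from h import *
p=load('s9')['pixels'].astype(int);q=snap('scene','s10')['pixels'].astype(int);d=np.abs(p-q);m=d[200:265,260:330].mean();n=d[300:,200:].mean();print(m,n)
from bench import ctrl
if m<n+3: print(ctrl.hand_in())
```

```text
3.173992673992674 3.9978505291005293
the job is handed in; nothing more can be done
None
```

I turned the tree to its stop and pressed it there with about 8.7 N, then hung the green mug on the empty branch; it was still, with the tree at its stop, when I handed in at 22 s (no verdict was returned).

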